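# Find the rocking corner of a jig plate and press its bent shim flat

## Task

The aluminium jig plate is screwed down at its middle and its four corner ears stand on brass shims with turned-up tabs, but one shim is bent, so its ear rocks. Press down on the ears with the fingertips, one after another, until you find the one that gives and springs back; then press the tab of that ear's shim down flat on the bench, so that it stays flat, and move clear. Leave the other three tabs as they are, bend none further up, pick nothing up and do not disturb the things around the plate.

Things in the scene. Friction and masses are not known exactly. Their poses are not given: they have to be found in the camera images.
- plate_mid (a point): Middle of the top face of the jig plate, 10.5 mm above the bench. The plate is 4 mm aluminium, 190 x 70 mm (without the ears), screwed to the bench at its middle; it does not move. x: along the plate (away from the robot at zero yaw), y: to its left, z up. On it two blue saddles hold a black tube with blue joints along x, up to 54 mm above the bench, within 20 mm (joints) to 28 mm (saddles) of the plate's middle line and 101 mm either way along x.
- corner_1 (a point): Where to press the near left corner ear, a 4 mm aluminium strip 42 mm wide reaching 23 mm further out (plate +y), 42 mm in to the plate. Fixed to the plate, 10.5 mm above the bench: the ear's top face if it lay level, but the ears bend up 0 to 4 mm here, sound or not. A sound ear is solid; the rocking one gives from about 1 N, 4.5 mm by about 5 N, and springs back.
- corner_2 (a point): Where to press the far left corner ear, a 4 mm aluminium strip 42 mm wide reaching 23 mm further out (plate +y), 42 mm in to the plate. Fixed to the plate, 10.5 mm above the bench: the ear's top face if it lay level, but the ears bend up 0 to 4 mm here, sound or not. A sound ear is solid; the rocking one gives from about 1 N, 4.5 mm by about 5 N, and springs back.
- corner_3 (a point): Where to press the far right corner ear, a 4 mm aluminium strip 42 mm wide reaching 23 mm further out (plate -y), 42 mm in to the plate. Fixed to the plate, 10.5 mm above the bench: the ear's top face if it lay level, but the ears bend up 0 to 4 mm here, sound or not. A sound ear is solid; the rocking one gives from about 1 N, 4.5 mm by about 5 N, and springs back.
- corner_4 (a point): Where to press the near right corner ear, a 4 mm aluminium strip 42 mm wide reaching 23 mm further out (plate -y), 42 mm in to the plate. Fixed to the plate, 10.5 mm above the bench: the ear's top face if it lay level, but the ears bend up 0 to 4 mm here, sound or not. A sound ear is solid; the rocking one gives from about 1 N, 4.5 mm by about 5 N, and springs back.
- tab_end_1 (a point): Point to press on the turned-up brass tab of the shim under the near left corner ear: on the tab's top face, in line with the ear, 53 mm further out than corner_1, 15 mm short of the tab's outer end. The tab is 28 mm wide and shows 45 mm beyond the ear; this point stands 17 to 21 mm above the bench as found and 3.5 mm when the tab is flat. Pressed here it yields at 3 to 6 N and stays where it is left.
- tab_end_2 (a point): Point to press on the turned-up brass tab of the shim under the far left corner ear: on the tab's top face, in line with the ear, 53 mm further out than corner_2, 15 mm short of the tab's outer end. The tab is 28 mm wide and shows 45 mm beyond the ear; this point stands 17 to 21 mm above the bench as found and 3.5 mm when the tab is flat. Pressed here it yields at 3 to 6 N and stays where it is left.
- tab_end_3 (a point): Point to press on the turned-up brass tab of the shim under the far right corner ear: on the tab's top face, in line with the ear, 53 mm further out than corner_3, 15 mm short of the tab's outer end. The tab is 28 mm wide and shows 45 mm beyond the ear; this point stands 17 to 21 mm above the bench as found and 3.5 mm when the tab is flat. Pressed here it yields at 3 to 6 N and stays where it is left.
- tab_end_4 (a point): Point to press on the turned-up brass tab of the shim under the near right corner ear: on the tab's top face, in line with the ear, 53 mm further out than corner_4, 15 mm short of the tab's outer end. The tab is 28 mm wide and shows 45 mm beyond the ear; this point stands 17 to 21 mm above the bench as found and 3.5 mm when the tab is flat. Pressed here it yields at 3 to 6 N and stays where it is left.
- tab_1 (a joint): Angle of the near left shim's tab (rad): 0 flat on the bench, 0.20 to 0.25 as found, more if prised up. The shim bends about a line along plate x, 70 mm inward of tab_end_1.
- tab_2 (a joint): Angle of the far left shim's tab (rad): 0 flat on the bench, 0.20 to 0.25 as found, more if prised up. The shim bends about a line along plate x, 70 mm inward of tab_end_2.
- tab_3 (a joint): Angle of the far right shim's tab (rad): 0 flat on the bench, 0.20 to 0.25 as found, more if prised up. The shim bends about a line along plate x, 70 mm inward of tab_end_3.
- tab_4 (a joint): Angle of the near right shim's tab (rad): 0 flat on the bench, 0.20 to 0.25 as found, more if prised up. The shim bends about a line along plate x, 70 mm inward of tab_end_4.
- bent_shim (a joint): How far the one bent shim is squeezed (m): 0 as found, 0.0045 flat. It lies hidden under one of the four ears; which one is not told. It follows its ear when that is pressed (and springs back), and stays flat once its own tab is flat.
- bottle_mid (a point): Bystander: pale grey-white bottle with a red cap, 54 mm across, 125 mm high, standing beyond the plate; point half-way up.
- fork_mid (a point): Bystander: blue printed fork joint, 50 x 34 x 37 mm, standing on the bench beyond the plate; point half-way up.
- driver_mid (a point): Bystander: screwdriver with a green handle, 190 mm long, lying right of the plate; point on its handle.
- basket_mid (a point): Bystander: orange bowl-shaped basket, 160 mm across, 55 mm high, left of the plate; point on its axis, 28 mm up.

How it is judged:
By the outcome, as a careful person would: the job done as asked, in the order asked, and still so for the second after the job is handed in, with the robot touching nothing.
It also fails if it takes over 61 s, if anything falls off the work surface, if the arm or the gripper's body presses on something with over 40 N, if the wrist force passes 120 N, or if a joint passes its speed limit or range.

## Robot

A 6-joint arm with a two-finger parallel gripper is mounted at the origin on the work surface. World frame = base frame: x ahead of the robot, y to its left, z up, the work surface at z = 0. Lengths are in m, angles in degrees, forces in N, time in s.
With the tool pointing down it reaches from about 0.3 to 0.75 m from the base axis. Payload 8.5 kg.
Tool frame: the origin (TCP) lies midway between the tips of the shut fingers; the grasp point (between the pads) lies env.tcp_to_grasp behind it (env.tcp_to_grasp is the distance from the TCP to the grasp point, in m); z points along the fingers, y is the direction in which the jaws open and shut (so a half turn about z gives the same grasp; the last joint's range is limited). The gripper opens to 85 mm and grips with 20 to 120 N. Pads are 22 mm wide; open, the fingers measure 114 mm over their backs; the gripper's body (76 mm by 85 mm) begins 54 mm behind the grasp point. The pads swing forward as they close: fully open they stand 13 mm farther back than shut.
Start: joints at [-88.998, 21.807, 74.336, -0, 83.858, -12.336], TCP at [0.127, -0.535, 0.231] pointing down, gripper open.
Joint ranges: [-178.18, 178.18], [-50.72, 133.34], [12.68, 142.11], [-81.47, 261.47], [9.98, 163.14], [-165.26, 165.26]. Speed limits (degrees/s): [136.94, 136.94, 180, 180, 180, 180].

## Interface

Orientations are given as a 3x3 rotation matrix whose columns are the frame's x, y, z axes.
In Python, from rig import readout, imaging, job, env gives the robot as it stands.
- The arm moves only by the tool move_arm, never from a script. Its argument "motion" is a list of rows, each a list of 3 entries, a list of its own where there are three numbers: the shift along the tool's x, y, z normalised to -1 to 1, where 1 is 0.02 m, then the turn, a rotation vector about the tool's x, y, z normalised to -1 to 1, where 1 is 120 degrees, then the gripper command: -1 is shut, 1 is fully open, values between are in proportion. In form: [[[tx, ty, tz], [rx, ry, rz], claw], ...]. A call has 1 to 12 rows; each row shifts and turns the pose as measured when the row begins, along the tool's axes as they then stand; what a row does not reach is not made up. A row lasts 1/12 s, in which the tool goes at most 41.7 mm and 7.16 degrees, less where a joint would pass 70% of its speed; a pose out of reach is approached as far as the arm can. A call with a number of a shift or a turn outside -1 to 1 is refused whole. A call with a gripper value outside its range is refused whole. The fingers move at their own pace and stop on an object; "squeeze" is the grip in N (left out, the last holds). Time passes only in rows, so rows that do not move let the fingers close. It gives the time, the measured TCP pose, the force and the opening at its end, in the units of the state.
- readout.observe(): the state, without advancing time (a new reading comes with each control period).
- imaging.get_image(name): name is "side" or "top"; returns a dict with "img" (400x640x3 uint8, blue, green, red), "fov_y" (degrees; the focal length in pixels is half the picture's height over the tangent of half this angle, whatever the lens; pixels are square), "cx", "cy" (the principal point, pixels), "k1" (the pictures are not rectified: a ray, as slopes to the right and down, at radius r is drawn at 1 + k1 r^2 times it, then the intrinsics apply), "eye" and "orientation" of the camera in the world. Camera axes: x right, y up, looking along -z (the intrinsics and any distortion apply to the point x, -y, -z); pixel columns grow to the right and rows downward; lengths in m; the calibration is good to about 2 mm. A picture is of the moment at which its call begins. There is no depth.
- job.close_job(): hands the job in, once; it reports no verdict.
The state is a dict: "time_s": time; "q": joint angles; "qvel": joint speeds; "joint_efforts": joint torques, N m; "position": TCP position; "tool_rot": TCP orientation; "ft_force": force on the tool from outside, world axes, zero at the start; "wrist_torque": the same for the moment, N m; "grip_width": finger opening in m.
Only numpy, scipy, OpenCV 4.12 (cv2) and the standard library are available. Lean on these libraries where they do the work, as an engineer would, in place of code of your own. Each camera call takes 0.05 s, during which the arm holds its last target.

## Working session

There is one attempt and no reset: what is moved stays moved. The work goes in short steps, Python scripts to look and compute and a tool call to move; the robot and the scene stay as the last step left them, time stands still between calls to the robot, and variables do not carry over. Pictures are saved under pics/ and viewed, and the job is handed in when it is done.

Besides the shell and the picture viewer there is one more tool, called after "Request:" by a JSON object that holds its "name" and its "arguments". move_arm: Moves the arm, as the interface text tells. Its arguments: {"type":"object","properties":{"motion":{"type":"array","items":{"type":"array"}},"squeeze":{"type":"number"}},"required":["motion"]}

```bash
mkdir -p pics
python3 - <<'E'
from rig import readout, imaging, env
import cv2,numpy as np
s=readout.observe()
print(s['time_s'],s['position'],np.round(s['tool_rot'],3),s['ft_force'],s['grip_width'],env.tcp_to_grasp)
for n in('top','side'):
    d=imaging.get_image(n);cv2.imwrite(f'pics/{n}0.png',d['img']);print(n,{k:v for k,v in d.items() if k!='img'})
E
```

```text
0.0 [ 0.12688119 -0.53483626  0.23069761] [[ 0.973  0.231 -0.   ]
 [ 0.231 -0.973  0.002]
 [ 0.    -0.001 -1.   ]] [-0.72029373 -0.35980196 -0.28420071] 0.08532450415019834 0.0187
top {'fov_y': 47.85176977183973, 'cx': 318.6657083227712, 'cy': 207.46531197001303, 'k1': -0.007130687050973714, 'eye': array([0.42374621, 0.06281685, 1.09314525]), 'orientation': array([[ 0.02048851,  0.98518583, -0.17026189],
       [-0.99976032,  0.02150285,  0.00411549],
       [ 0.00771564,  0.17013676,  0.98539025]])}
side {'fov_y': 56.64265808325408, 'cx': 327.14259781438795, 'cy': 201.5644569640049, 'k1': -0.07450430469208416, 'eye': array([ 0.23267389, -0.65275956,  0.52735009]), 'orientation': array([[ 0.8798277 ,  0.21186636, -0.42545959],
       [-0.47480045,  0.43251823, -0.7664806 ],
       [ 0.02162757,  0.87637927,  0.48113577]])}
```

View pics/top0.png

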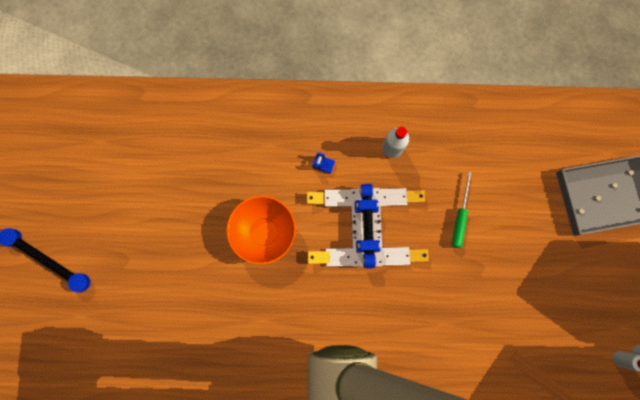

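View pics/side0.png

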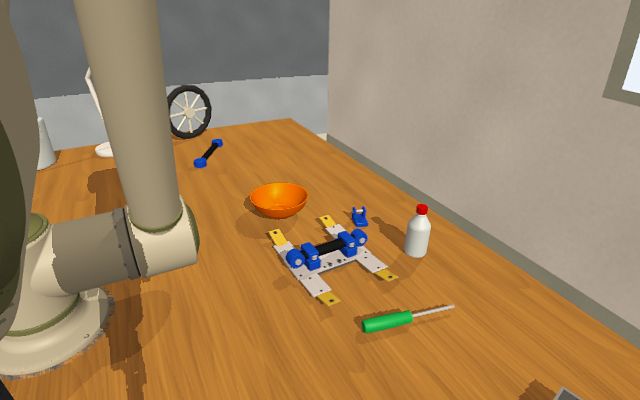

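```bash
cat > h.py <<'E'
import cv2,numpy as np
def ray(d,u,v):
    f=200/np.tan(np.radians(d['fov_y']/2))
    K=np.array([[f,0,d['cx']],[0,f,d['cy']],[0,0,1.]])
    p=cv2.undistortPoints(np.array([[[u,v]]],float),K,np.array([d['k1'],0,0,0,0]))[0,0]
    r=d['orientation']@np.array([p[0],-p[1],-1]);return d['eye'],r/np.linalg.norm(r)
def onz(d,u,v,z):
    e,r=ray(d,u,v);return e+r*(z-e[2])/r[2]
def tri(rs):
    A=sum(np.eye(3)-np.outer(r,r) for e,r in rs);b=sum((np.eye(3)-np.outer(r,r))@e for e,r in rs)
    p=np.linalg.solve(A,b);return p,[np.linalg.norm(np.cross(p-e,r))for e,r in rs]
def proj(d,P):
    f=200/np.tan(np.radians(d['fov_y']/2));c=d['orientation'].T@(np.array(P)-d['eye'])
    s=np.array([c[0]/-c[2],-c[1]/-c[2]]);s*=1+d['k1']*(s@s);return f*s+[d['cx'],d['cy']]
E
python3 - <<'E'
from rig import imaging
from h import *
D={n:imaging.get_image(n) for n in('top','side')}
for n,roi in(('top',(295,440,175,280)),('side',(255,410,205,315))):
    d=D[n];im=d['img'];hsv=cv2.cvtColor(im,cv2.COLOR_BGR2HSV)
    m=cv2.inRange(hsv,(20,120,90),(32,255,255));k=np.zeros_like(m);k[roi[2]:roi[3],roi[0]:roi[1]]=255;m&=k
    nn,l,st,c=cv2.connectedComponentsWithStats(m)
    for i in range(1,nn):
        if st[i,4]>20: print(n,st[i],c[i],onz(d,*c[i],.0175))
    x0,x1,y0,y1=roi
    cv2.imwrite(f'pics/{n}z.png',cv2.resize(im[y0:y1,x0:x1],None,fx=5,fy=5,interpolation=cv2.INTER_CUBIC))
E
```

```text
top [307 192  17  12 162] [315.14197531 197.37654321] [0.63429785 0.06739818 0.0175    ]
top [407 192  18   9 102] [413.66666667 196.7745098 ] [ 0.64108026 -0.17254321  0.0175    ]
top [308 251  22  12 236] [318.77542373 256.9279661 ] [0.49033297 0.05561933 0.0175    ]
top [410 250  18  11 150] [417.84666667 254.98      ] [ 0.49986647 -0.18036221  0.0175    ]
side [319 215  17  12 116] [327.22413793 220.61206897] [0.63462294 0.06839841 0.0175    ]
side [269 229  19  17 185] [277.62702703 237.23783784] [0.49047093 0.05428686 0.0175    ]
side [373 269  25  13 152] [385.76315789 274.59868421] [ 0.64243902 -0.17847633  0.0175    ]
side [317 291  23  15 186] [328.10752688 297.99462366] [ 0.50012602 -0.18433498  0.0175    ]
```

View pics/topz.png

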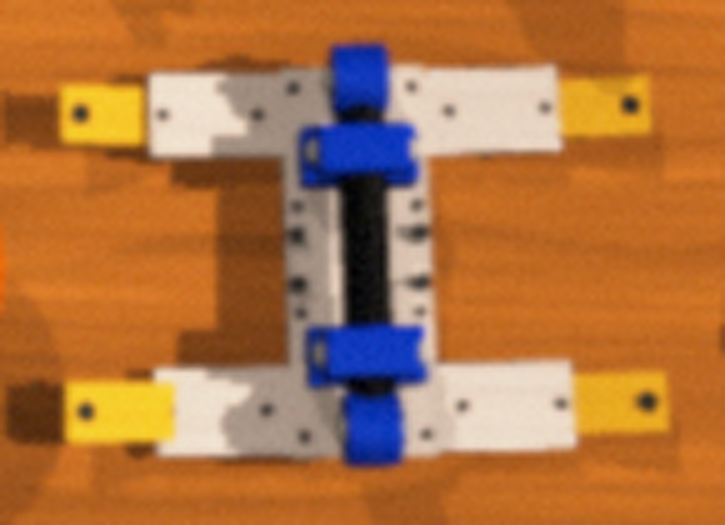

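View pics/sidez.png

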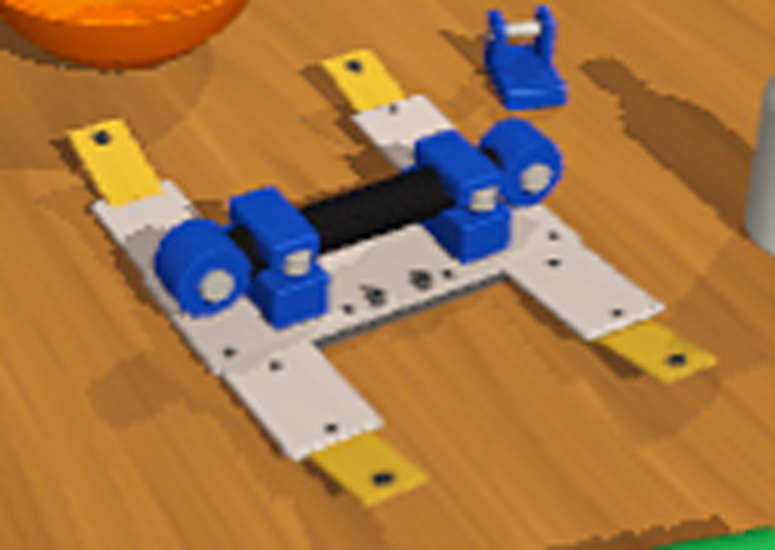

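Run:
```python
from rig import imaging
from h import *
D={n:imaging.get_image(n) for n in('top','side')}
t={'t1':(86,411),'t2':(82,113),'t3':(630,105),'t4':(648,401),'e2':(162,114),'e3':(545,107),'e4':(560,403)}
s={'t1':(101,138),'t2':(353,66),'t3':(678,360),'t4':(383,479),'e2':(393,108),'e3':(617,313),'e4':(331,428)}
P={}
for k in t:
    a=[(t[k][0]+.5)/5-.5+295,(t[k][1]+.5)/5-.5+175];b=[(s[k][0]+.5)/5-.5+255,(s[k][1]+.5)/5-.5+205]
    P[k],r=tri([ray(D['top'],*a),ray(D['side'],*b)]);print(k,np.round(P[k],4),np.round(r,4))
# ear corner/plate outline on z=.0125 from top
print([np.round(onz(D['top'],x/5+294.6,y/5+174.6,.0125),4) for x,y in((149,73),(150,157),(557,66),(561,151),(155,370),(158,455),(570,361),(576,446))])
print(np.round([onz(D['top'],x/5+294.6,y/5+174.6,.02)for x,y in((60,84),(63,142),(650,75),(650,132),(65,381),(67,443),(667,373),(668,430))],4))
c=sum(P[k] for k in('t1','t2','t3','t4'))/4
for a,b in(('t2','t1'),('t3','t4'),('t1','t4'),('t2','t3')):
    v=P[a]-P[b];print(a,b,np.linalg.norm(v[:2]),np.degrees(np.arctan2(v[1],v[0])))
print(c)
```

```text
t1 [0.4902 0.0721 0.0216] [0.0002 0.0002]
t2 [0.6336 0.0775 0.0215] [0.0002 0.0002]
t3 [ 0.6447 -0.1895  0.0192] [0.0008 0.0008]
t4 [ 0.5007 -0.1951  0.02  ] [0.0003 0.0003]
e2 [0.6353 0.0384 0.0171] [0.0004 0.0004]
e3 [ 0.6432 -0.1485  0.0156] [0.0004 0.0004]
e4 [ 0.4994 -0.1544  0.0136] [0.0003 0.0003]
[array([0.6562, 0.0452, 0.0125]), array([0.6144, 0.0439, 0.0125]), array([ 0.6641, -0.1551,  0.0125]), array([ 0.6218, -0.1565,  0.0125]), array([0.5109, 0.0396, 0.0125]), array([0.4705, 0.0375, 0.0125]), array([ 0.5194, -0.1596,  0.0125]), array([ 0.4788, -0.1619,  0.0125])]
[[ 0.6481  0.0885  0.02  ]
 [ 0.6195  0.0863  0.02  ]
 [ 0.659  -0.199   0.02  ]
 [ 0.6307 -0.1984  0.02  ]
 [ 0.5041  0.0825  0.02  ]
 [ 0.4749  0.0808  0.02  ]
 [ 0.5139 -0.2043  0.02  ]
 [ 0.4869 -0.2042  0.02  ]]
t2 t1 0.14349860034412665 2.1421095071508467
t3 t4 0.1441377652718329 2.202011278141523
t1 t4 0.26738438019744193 92.2519914175808
t2 t3 0.267235677406512 92.38907440672162
[ 0.56729242 -0.05874436  0.02056561]
```

Request:
{"name": "move_arm", "arguments": {"motion": [[[0,0,0],[0,0,0.047],-1],[[0,0,0],[0,0,0.047],-1],[[0.9,-0.9,0],[0,0,0],-1],[[0.9,-0.9,0],[0,0,0],-1],[[0.9,-0.9,0],[0,0,0],-1],[[0.9,-0.9,0],[0,0,0],-1],[[0.9,-0.9,0],[0,0,0],-1],[[0.9,-0.9,0],[0,0,0],-1],[[0.9,-0.9,0],[0,0,0],-1],[[0.9,-0.9,0],[0,0,0],-1],[[0.9,-0.9,0],[0,0,0],-1],[[0.9,-0.9,0],[0,0,0],-1]], "squeeze": 20}}

```text
time_s: 1.3
position: [0.306, -0.3453, 0.2297]
tool_rot: [[1.0, 0.018, -0.001], [0.018, -1.0, 0.001], [-0.001, -0.001, -1.0]]
ft_force: [0.8, -0.1, 0.2]
grip_width: 0.0002
```

Request:
{"name": "move_arm", "arguments": {"motion": [[[0,0,0],[0,0,-0.01],-1],[[1,-1,0.65],[0,0,0],-1],[[1,-1,0.65],[0,0,0],-1],[[1,-1,0.65],[0,0,0],-1],[[1,-1,0.65],[0,0,0],-1],[[1,-1,0.65],[0,0,0],-1],[[1,-1,0.65],[0,0,0],-1],[[1,-1,0.65],[0,0,0],-1],[[1,-1,0.65],[0,0,0],-1],[[1,-1,0.65],[0,0,0],-1],[[1,-1,0.65],[0,0,0],-1],[[0,0,0],[0,0,0],-1]]}}

```text
time_s: 2.3
position: [0.5074, -0.1291, 0.0945]
tool_rot: [[0.999, 0.043, 0.003], [0.043, -0.999, -0.006], [0.002, 0.006, -1.0]]
ft_force: [-0.8, 0.7, -0.5]
grip_width: -0.0002
```

Request:
{"name": "move_arm", "arguments": {"motion": [[[-0.46,0.45,0.7],[0,0,0],-1],[[0,0,0.8],[0,0,0],-1],[[0,0,0.8],[0,0,0],-1],[[0,0,0.6],[0,0,0],-1],[[0,0,0.4],[0,0,0],-1],[[0,0,0],[0,0,0],-1]]}}

```text
time_s: 2.8
position: [0.4994, -0.1416, 0.0262]
tool_rot: [[0.999, 0.048, 0.004], [0.048, -0.999, -0.008], [0.004, 0.009, -1.0]]
ft_force: [0.1, -0.2, -0.1]
grip_width: 0.0002
```

Request:
{"name": "move_arm", "arguments": {"motion": [[[0,0,0.2],[0,0,0],-1],[[0,0,0.15],[0,0,0],-1],[[0,0,0.1],[0,0,0],-1],[[0,0,0],[0,0,0],-1]]}}

```text
time_s: 3.13
position: [0.5, -0.1432, 0.0181]
tool_rot: [[0.999, 0.048, 0.006], [0.048, -0.999, -0.01], [0.006, 0.01, -1.0]]
ft_force: [-1.1, 0.2, -0.2]
grip_width: -0.0
```

```bash
cat > look.py <<'E'
import sys
from rig import imaging
from h import *
i=sys.argv[1];o=[]
for n,(x0,x1,y0,y1) in(('top',(295,440,175,280)),('side',(255,410,205,315))):
    im=imaging.get_image(n)['img'];cv2.imwrite(f'pics/{n}{i}.png',im)
    o.append(cv2.resize(im[y0-10:y1,x0:x1],(580,290*1),interpolation=cv2.INTER_CUBIC))
cv2.imwrite(f'pics/both{i}.png',np.vstack(o))
E
python3 look.py a
```

```text
(no output)
```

View pics/botha.png

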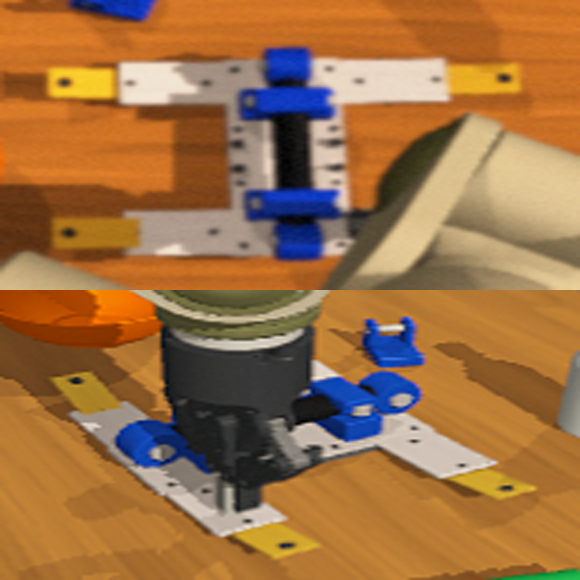

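Request:
{"name": "move_arm", "arguments": {"motion": [[[0,-0.15,0.05],[0.005,-0.003,0],-1],[[0,0,0.05],[0,0,0],-1],[[0,0,0.05],[0,0,0],-1]]}}

```text
time_s: 3.48
position: [0.5005, -0.1399, 0.0161]
tool_rot: [[0.999, 0.048, 0.001], [0.048, -0.999, 0.0], [0.001, -0.0, -1.0]]
ft_force: [0.2, -0.8, 0.9]
grip_width: 0.0001
```

Request:
{"name": "move_arm", "arguments": {"motion": [[[0,0,0.05],[0,0,0],-1],[[0,0,0],[0,0,0],-1]]}}

```text
time_s: 3.65
position: [0.5005, -0.1398, 0.0149]
tool_rot: [[0.999, 0.048, 0.001], [0.048, -0.999, 0.0], [0.001, -0.0, -1.0]]
ft_force: [0.2, 0.5, 0.7]
grip_width: 0.0
```

Request:
{"name": "move_arm", "arguments": {"motion": [[[0,0,0.05],[0,0,0],-1],[[0,0,0],[0,0,0],-1]]}}

```text
time_s: 3.82
position: [0.5005, -0.1397, 0.0138]
tool_rot: [[0.999, 0.048, 0.001], [0.048, -0.999, 0.0], [0.001, -0.0, -1.0]]
ft_force: [-0.6, -0.1, -0.4]
grip_width: 0.0
```

Force noise is about 1 N. Continuing.

Request:
{"name": "move_arm", "arguments": {"motion": [[[0,0,0.05],[0,0,0],-1],[[0,0,0],[0,0,0],-1]]}}

```text
time_s: 3.98
position: [0.5006, -0.1398, 0.0128]
tool_rot: [[0.999, 0.048, 0.001], [0.048, -0.999, 0.0], [0.001, -0.0, -1.0]]
ft_force: [-0.4, 0.1, 1.3]
grip_width: -0.0003
```

Request:
{"name": "move_arm", "arguments": {"motion": [[[0,0,0.05],[0,0,0],-1],[[0,0,0],[0,0,0],-1]]}}

```text
time_s: 4.15
position: [0.5006, -0.1399, 0.0127]
tool_rot: [[0.999, 0.048, 0.002], [0.048, -0.999, -0.0], [0.002, 0.0, -1.0]]
ft_force: [-0.8, 1.0, 1.0]
grip_width: -0.0002
```

Request:
{"name": "move_arm", "arguments": {"motion": [[[0,0,0.05],[0,0,0],-1],[[0,0,0],[0,0,0],-1]]}}

```text
time_s: 4.32
position: [0.5006, -0.1399, 0.0128]
tool_rot: [[0.999, 0.049, 0.002], [0.049, -0.999, -0.001], [0.002, 0.001, -1.0]]
ft_force: [-0.8, 1.5, 2.0]
grip_width: 0.0
```

Request:
{"name": "move_arm", "arguments": {"motion": [[[0,0,0.1],[0,0,0],-1]]}}

```text
time_s: 4.4
position: [0.5008, -0.14, 0.0121]
tool_rot: [[0.999, 0.049, 0.003], [0.049, -0.999, -0.001], [0.003, 0.002, -1.0]]
ft_force: [-10.7, 4.2, 39.8]
grip_width: 0.0005
```

Request:
{"name": "move_arm", "arguments": {"motion": [[[0,0,0.2],[0,0,0],-1]]}}

```text
time_s: 4.48
position: [0.5009, -0.1401, 0.0118]
tool_rot: [[0.999, 0.05, 0.004], [0.05, -0.999, -0.003], [0.004, 0.003, -1.0]]
ft_force: [-22.1, 9.5, 83.3]
grip_width: 0.0001
```

Request:
{"name": "move_arm", "arguments": {"motion": [[[0,0,0.3],[0,0,0],-1]]}}

```text
time_s: 4.57
position: [0.5009, -0.1401, 0.0116]
tool_rot: [[0.999, 0.05, 0.007], [0.05, -0.999, -0.005], [0.006, 0.005, -1.0]]
ft_force: [-28.4, 11.5, 105.3]
grip_width: -0.0001
```

Request:
{"name": "move_arm", "arguments": {"motion": [[[0,0,-0.5],[0,0,0],-1],[[0,0,-0.6],[0.0024,-0.0033,0.006],-1],[[0.5,0,0],[0,0,0],-1],[[1,0,0],[0,0,0],-1],[[1,0,0],[0,0,0],-1],[[1,0,0],[0,0,0],-1],[[1,0,0],[0,0,0],-1],[[1,0,0],[0,0,0],-1],[[1,0,0],[0,0,0],-1],[[0.3,-0.05,0],[0,0,0],-1],[[0,0,0],[0,0,0],-1]]}}

```text
time_s: 5.48
position: [0.6416, -0.1332, 0.0379]
tool_rot: [[0.999, 0.037, 0.003], [0.037, -0.999, -0.002], [0.003, 0.002, -1.0]]
ft_force: [-0.5, 0.4, -0.5]
grip_width: -0.0002
```

Request:
{"name": "move_arm", "arguments": {"motion": [[[0,0,0.6],[0,0,0],-1],[[0,0,0.35],[0,0,0],-1],[[0,0,0.05],[0.001,-0.0015,0],-1],[[0,0,0],[0,0,0],-1]]}}

```text
time_s: 5.82
position: [0.6384, -0.133, 0.0145]
tool_rot: [[0.999, 0.036, -0.005], [0.036, -0.999, 0.001], [-0.004, -0.001, -1.0]]
ft_force: [-0.2, -0.1, 0.7]
grip_width: 0.0003
```

Request:
{"name": "move_arm", "arguments": {"motion": [[[0.12,0,0.03],[0,0.0015,0],-1]]}}

```text
time_s: 5.9
position: [0.64, -0.133, 0.0137]
tool_rot: [[0.999, 0.036, -0.003], [0.036, -0.999, 0.002], [-0.003, -0.002, -1.0]]
ft_force: [-0.7, -0.2, 0.4]
grip_width: 0.0
```

Request:
{"name": "move_arm", "arguments": {"motion": [[[0,0,0.05],[0,0,0],-1]]}}

```text
time_s: 5.98
position: [0.64, -0.1332, 0.0129]
tool_rot: [[0.999, 0.036, -0.002], [0.036, -0.999, 0.002], [-0.002, -0.002, -1.0]]
ft_force: [1.3, 0.3, 1.2]
grip_width: -0.0001
```

Request:
{"name": "move_arm", "arguments": {"motion": [[[0,0,0.05],[0,0,0],-1]]}}

```text
time_s: 6.07
position: [0.6401, -0.1332, 0.0121]
tool_rot: [[0.999, 0.035, -0.001], [0.035, -0.999, 0.002], [-0.001, -0.002, -1.0]]
ft_force: [-0.2, 1.3, 0.6]
grip_width: -0.0001
```

Request:
{"name": "move_arm", "arguments": {"motion": [[[0,0,0.05],[0,0,0],-1]]}}

```text
time_s: 6.15
position: [0.6401, -0.1333, 0.0114]
tool_rot: [[0.999, 0.035, -0.001], [0.035, -0.999, 0.001], [-0.001, -0.002, -1.0]]
ft_force: [-1.3, 0.7, 1.8]
grip_width: 0.0003
```

Request:
{"name": "move_arm", "arguments": {"motion": [[[0,0,0.05],[0,0,0],-1]]}}

```text
time_s: 6.23
position: [0.6401, -0.1333, 0.0106]
tool_rot: [[0.999, 0.035, -0.001], [0.035, -0.999, 0.001], [-0.001, -0.001, -1.0]]
ft_force: [-0.2, 0.8, 2.8]
grip_width: 0.0006
```

Request:
{"name": "move_arm", "arguments": {"motion": [[[0,0,0.05],[0,0,0],-1]]}}

```text
time_s: 6.32
position: [0.6401, -0.1333, 0.0101]
tool_rot: [[0.999, 0.035, -0.0], [0.035, -0.999, 0.001], [-0.0, -0.001, -1.0]]
ft_force: [-1.2, 0.0, 6.0]
grip_width: 0.0003
```

Request:
{"name": "move_arm", "arguments": {"motion": [[[0,0,0.03],[0,0,0],-1]]}}

```text
time_s: 6.4
position: [0.6401, -0.1334, 0.0098]
tool_rot: [[0.999, 0.035, -0.0], [0.035, -0.999, 0.001], [-0.0, -0.001, -1.0]]
ft_force: [-1.5, 0.9, 5.3]
grip_width: -0.0002
```

Request:
{"name": "move_arm", "arguments": {"motion": [[[0,0,0.03],[0,0,0],-1]]}}

```text
time_s: 6.48
position: [0.6402, -0.1333, 0.0098]
tool_rot: [[0.999, 0.035, 0.0], [0.035, -0.999, 0.001], [0.0, -0.001, -1.0]]
ft_force: [-1.7, 1.6, 8.0]
grip_width: -0.0001
```

```bash
python3 look.py b
```

```text
(no output)
```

View pics/bothb.png

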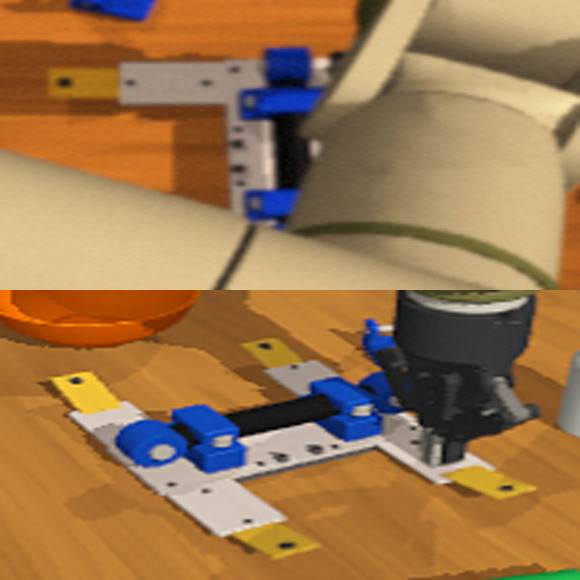

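Request:
{"name": "move_arm", "arguments": {"motion": [[[0,0,-0.05],[0,0,0],-1]]}}

```text
time_s: 6.67
position: [0.6401, -0.1333, 0.011]
tool_rot: [[0.999, 0.036, 0.0], [0.036, -0.999, 0.001], [0.0, -0.001, -1.0]]
ft_force: [-1.1, 1.0, 0.7]
grip_width: -0.0003
```

Request:
{"name": "move_arm", "arguments": {"motion": [[[0,0,-0.05],[0,0,0],-1]]}}

```text
time_s: 6.75
position: [0.6401, -0.1332, 0.0121]
tool_rot: [[0.999, 0.036, 0.0], [0.036, -0.999, 0.001], [0.0, -0.001, -1.0]]
ft_force: [0.2, 0.7, 1.5]
grip_width: -0.0002
```

Request:
{"name": "move_arm", "arguments": {"motion": [[[0,0,-0.05],[0,0,0],-1]]}}

```text
time_s: 6.83
position: [0.6401, -0.1332, 0.0132]
tool_rot: [[0.999, 0.036, 0.0], [0.036, -0.999, 0.001], [0.0, -0.001, -1.0]]
ft_force: [-0.5, 0.5, 1.0]
grip_width: -0.0002
```

Request:
{"name": "move_arm", "arguments": {"motion": [[[0,0,-0.05],[0,0,0],-1]]}}

```text
time_s: 6.92
position: [0.6401, -0.1331, 0.0141]
tool_rot: [[0.999, 0.036, 0.0], [0.036, -0.999, 0.001], [0.0, -0.001, -1.0]]
ft_force: [1.0, -0.2, 0.6]
grip_width: -0.0003
```

Request:
{"name": "move_arm", "arguments": {"motion": [[[0,0,-0.05],[0,0,0],-1]]}}

```text
time_s: 7.0
position: [0.6401, -0.1331, 0.015]
tool_rot: [[0.999, 0.036, 0.0], [0.036, -0.999, 0.001], [0.0, -0.001, -1.0]]
ft_force: [-0.6, -0.4, 0.1]
grip_width: 0.0003
```

Request:
{"name": "move_arm", "arguments": {"motion": [[[0,0,0.1],[0,0,0],-1],[[0,0,0.1],[0,0,0],-1]]}}

```text
time_s: 7.17
position: [0.6404, -0.1335, 0.0113]
tool_rot: [[0.999, 0.036, 0.001], [0.036, -0.999, -0.0], [0.001, 0.0, -1.0]]
ft_force: [-1.1, -0.9, 1.7]
grip_width: -0.0001
```

Request:
{"name": "move_arm", "arguments": {"motion": [[[0,0,0],[0,0,0],-1]]}}

```text
time_s: 7.25
position: [0.6404, -0.1336, 0.0109]
tool_rot: [[0.999, 0.036, 0.001], [0.036, -0.999, 0.0], [0.001, -0.0, -1.0]]
ft_force: [0.5, 0.8, 2.5]
grip_width: 0.0002
```

Request:
{"name": "move_arm", "arguments": {"motion": [[[0,0,0],[0,0,0],-1]]}}

```text
time_s: 7.33
position: [0.6404, -0.1336, 0.0108]
tool_rot: [[0.999, 0.036, 0.001], [0.036, -0.999, 0.0], [0.001, -0.0, -1.0]]
ft_force: [-0.7, 0.6, 1.7]
grip_width: -0.0
```

Request:
{"name": "move_arm", "arguments": {"motion": [[[0,0,0],[0,0,0],-1]]}}

```text
time_s: 7.42
position: [0.6404, -0.1336, 0.0108]
tool_rot: [[0.999, 0.036, 0.001], [0.036, -0.999, 0.0], [0.001, -0.0, -1.0]]
ft_force: [-1.4, 0.8, 2.0]
grip_width: -0.0005
```

Request:
{"name": "move_arm", "arguments": {"motion": [[[0,0,0],[0,0,0],-1]]}}

```text
time_s: 7.5
position: [0.6404, -0.1336, 0.0108]
tool_rot: [[0.999, 0.036, 0.001], [0.036, -0.999, 0.0], [0.001, -0.0, -1.0]]
ft_force: [-0.5, 0.2, 2.3]
grip_width: 0.0
```

Request:
{"name": "move_arm", "arguments": {"motion": [[[0,0,0.05],[0,0,0],-1]]}}

```text
time_s: 7.58
position: [0.6404, -0.1336, 0.0101]
tool_rot: [[0.999, 0.036, 0.001], [0.036, -0.999, 0.0], [0.001, -0.0, -1.0]]
ft_force: [-1.1, 0.6, 5.1]
grip_width: -0.0003
```

Request:
{"name": "move_arm", "arguments": {"motion": [[[0,0,0.05],[0,0,0],-1]]}}

```text
time_s: 7.67
position: [0.6405, -0.1336, 0.0097]
tool_rot: [[0.999, 0.036, 0.001], [0.036, -0.999, -0.0], [0.001, 0.0, -1.0]]
ft_force: [-4.6, 2.4, 12.7]
grip_width: -0.0001
```

Request:
{"name": "move_arm", "arguments": {"motion": [[[0,0,0.05],[0,0,0],-1]]}}

```text
time_s: 7.75
position: [0.6405, -0.1336, 0.0097]
tool_rot: [[0.999, 0.036, 0.002], [0.036, -0.999, -0.0], [0.002, 0.0, -1.0]]
ft_force: [-4.8, 1.8, 13.5]
grip_width: 0.0003
```

Request:
{"name": "move_arm", "arguments": {"motion": [[[0,0,0.05],[0,0,0],-1]]}}

```text
time_s: 7.83
position: [0.6405, -0.1337, 0.0097]
tool_rot: [[0.999, 0.036, 0.002], [0.036, -0.999, -0.001], [0.002, 0.001, -1.0]]
ft_force: [-3.8, 1.5, 10.1]
grip_width: -0.0001
```

Request:
{"name": "move_arm", "arguments": {"motion": [[[0,0,0.05],[0,0,0],-1]]}}

```text
time_s: 7.92
position: [0.6405, -0.1336, 0.0097]
tool_rot: [[0.999, 0.036, 0.002], [0.036, -0.999, -0.001], [0.002, 0.001, -1.0]]
ft_force: [-3.7, 1.2, 9.3]
grip_width: 0.0004
```

```bash
python3 look.py c
```

Request:
{"name": "move_arm", "arguments": {"motion": [[[0,0,-0.2],[0,0,0],-1],[[0,0,-0.3],[0,0,0],-1],[[0,0,-0.3],[0,0,0],-1],[[0,0,0],[0,0,0],-1]]}}

```text
time_s: 8.35
position: [0.6405, -0.1335, 0.0267]
tool_rot: [[0.999, 0.036, 0.002], [0.036, -0.999, -0.001], [0.002, 0.001, -1.0]]
ft_force: [0.0, -0.3, -0.2]
grip_width: 0.0001
```

```bash
python3 look.py d
python3 - <<'E'
import cv2,numpy as np
o=[cv2.resize(cv2.imread(f'pics/side{i}.png')[250:290,345:405],None,fx=8,fy=8,interpolation=cv2.INTER_CUBIC)[:, :390] for i in('c','d')]
o=[cv2.resize(cv2.imread(f'pics/side{i}.png')[255:290,355:403],None,fx=8,fy=8,interpolation=cv2.INTER_CUBIC) for i in('c','d')]
cv2.imwrite('pics/cd.png',np.hstack(o))
E
```

```text
(no output)
```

View pics/cd.png

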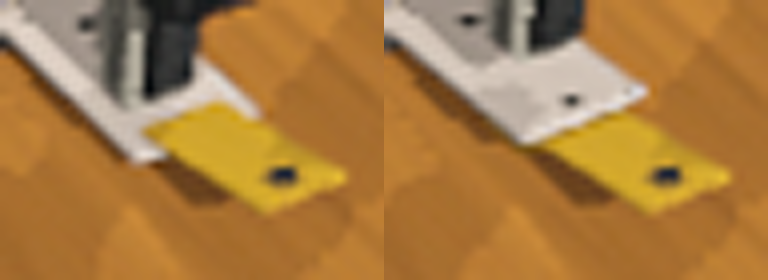

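Request:
{"name": "move_arm", "arguments": {"motion": [[[0,0,-0.7],[0,0,0],-1],[[0,0.8,0],[0,0,0],-1],[[0.09,0.9,0],[0,0,0],-1],[[0,0.8,0],[0,0,0],-1],[[0,0,0],[0,0,0],-1]]}}

```text
time_s: 8.87
position: [0.643, -0.1876, 0.0374]
tool_rot: [[0.999, 0.037, -0.002], [0.037, -0.999, 0.001], [-0.002, -0.001, -1.0]]
ft_force: [-0.4, -0.3, 0.6]
grip_width: 0.0
```

Request:
{"name": "move_arm", "arguments": {"motion": [[[0.06,-0.08,0.4],[0,0,0],-1],[[0,0,0.25],[0,0,0],-1],[[0,0,0.1],[0,0,0],-1],[[0,0,0.1],[0,0,0],-1]]}}

```text
time_s: 9.2
position: [0.6436, -0.1884, 0.0171]
tool_rot: [[0.999, 0.033, -0.003], [0.034, -0.999, 0.001], [-0.003, -0.001, -1.0]]
ft_force: [0.3, -1.3, 3.1]
grip_width: 0.0002
```

```bash
python3 look.py e
```

```text
(no output)
```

View pics/bothe.png

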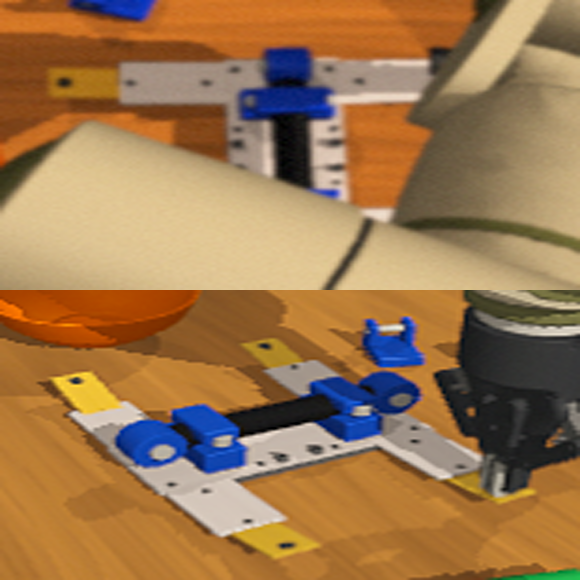

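Request:
{"name": "move_arm", "arguments": {"motion": [[[0,0,0.1],[0,0,0],-1],[[0,0,0.1],[0,0,0],-1],[[0,0,0.1],[0,0,0],-1]]}}

```text
time_s: 9.55
position: [0.6439, -0.1877, 0.012]
tool_rot: [[0.999, 0.035, -0.002], [0.035, -0.999, -0.0], [-0.002, 0.0, -1.0]]
ft_force: [-0.8, -1.3, 3.2]
grip_width: 0.0002
```

Request:
{"name": "move_arm", "arguments": {"motion": [[[0,0,0.1],[0,0,0],-1],[[0,0,0.1],[0,0,0],-1]]}}

```text
time_s: 9.72
position: [0.644, -0.1879, 0.0082]
tool_rot: [[0.999, 0.035, -0.002], [0.035, -0.999, -0.001], [-0.002, 0.001, -1.0]]
ft_force: [-0.8, -1.9, 3.8]
grip_width: -0.0002
```

Request:
{"name": "move_arm", "arguments": {"motion": [[[0,0,0.08],[0,0,0],-1],[[0,0,0.08],[0,0,0],-1]]}}

```text
time_s: 9.88
position: [0.644, -0.1882, 0.005]
tool_rot: [[0.999, 0.035, -0.002], [0.035, -0.999, -0.002], [-0.002, 0.002, -1.0]]
ft_force: [-1.9, -1.9, 3.9]
grip_width: 0.0001
```

Request:
{"name": "move_arm", "arguments": {"motion": [[[0,0,0.05],[0,0,0],-1]]}}

```text
time_s: 9.97
position: [0.644, -0.1882, 0.0038]
tool_rot: [[0.999, 0.035, -0.002], [0.035, -0.999, -0.002], [-0.002, 0.002, -1.0]]
ft_force: [-1.0, -1.1, 3.8]
grip_width: 0.0004
```

Request:
{"name": "move_arm", "arguments": {"motion": [[[0,0,0.05],[0,0,0],-1]]}}

```text
time_s: 10.05
position: [0.6442, -0.1882, 0.0034]
tool_rot: [[0.999, 0.035, -0.001], [0.035, -0.999, -0.002], [-0.001, 0.002, -1.0]]
ft_force: [-5.6, 0.3, 15.8]
grip_width: 0.0002
```

Bottomed at 3.4 mm. One firm push to make sure, then straight up.

Request:
{"name": "move_arm", "arguments": {"motion": [[[0,0,0.05],[0,0,0],-1],[[0,0,0.08],[0,0,0],-1]]}}

```text
time_s: 10.22
position: [0.6443, -0.1883, 0.0034]
tool_rot: [[0.999, 0.035, -0.0], [0.035, -0.999, -0.002], [-0.0, 0.002, -1.0]]
ft_force: [-6.1, -0.4, 19.1]
grip_width: -0.0001
```

Request:
{"name": "move_arm", "arguments": {"motion": [[[0,0,-0.3],[0,0,0],-1],[[0,0,-0.8],[0,0,0],-1],[[0,0,-1],[0,0,0],-1],[[0,0,-1],[0,0,0],-1],[[0,0,-1],[0,0,0],-1],[[0,0,-1],[0,0,0],-1],[[0,0,-1],[0,0,0],-1],[[0,0,-1],[0,0,0],-1],[[0,0,0],[0,0,0],-1]]}}

```text
time_s: 10.97
position: [0.6431, -0.1832, 0.1467]
tool_rot: [[0.999, 0.037, -0.009], [0.037, -0.999, 0.01], [-0.009, -0.01, -1.0]]
ft_force: [-0.1, -0.3, 0.1]
grip_width: 0.0001
```

Request:
{"name": "move_arm", "arguments": {"motion": [[[-0.8,1,-0.3],[0,0,0],-1],[[-0.8,1,-0.3],[0,0,0],-1],[[-0.8,1,-0.3],[0,0,0],-1],[[-0.8,1,-0.3],[0,0,0],-1],[[-0.8,1,-0.3],[0,0,0],-1],[[-0.8,1,-0.3],[0,0,0],-1],[[-0.8,1,-0.3],[0,0,0],-1],[[-0.8,1,-0.3],[0,0,0],-1],[[-0.8,1,0],[0,0,0],-1],[[-0.8,1,0],[0,0,0],-1],[[-0.8,1,0],[0,0,0],-1],[[0,0,0],[0,0,0],-1]]}}

```text
time_s: 11.97
position: [0.4691, -0.4125, 0.1812]
tool_rot: [[0.999, 0.045, -0.019], [0.046, -0.999, 0.029], [-0.017, -0.03, -0.999]]
ft_force: [0.5, -0.2, 0.4]
grip_width: -0.0001
```

```bash
python3 look.py f
python3 - <<'E'
import cv2,numpy as np
a=[cv2.imread(f'pics/{n}')[150:330,220:480] for n in('top0.png','topf.png')]
b=[cv2.imread(f'pics/{n}')[180:340,240:470] for n in('side0.png','sidef.png')]
cv2.imwrite('pics/cmp.png',np.vstack([cv2.resize(np.hstack(a),(780,270)),cv2.resize(np.hstack(b),(780,270))]))
E
```

```text
(no output)
```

View pics/cmp.png

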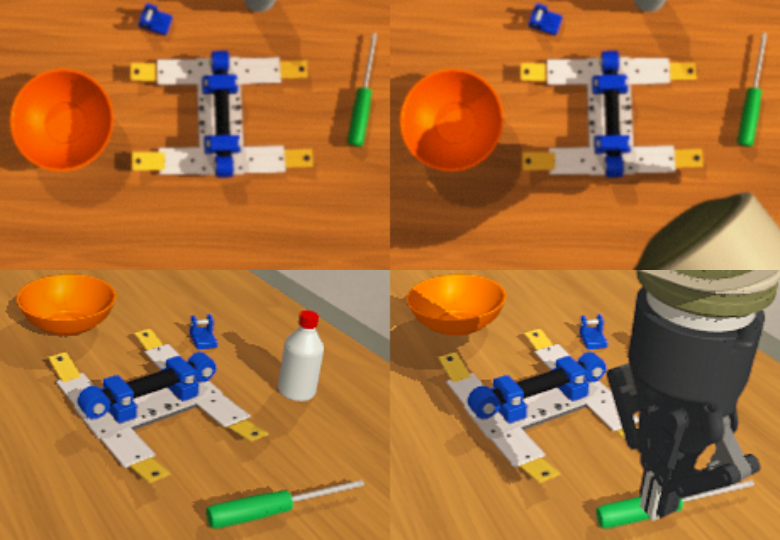

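View pics/bothf.png

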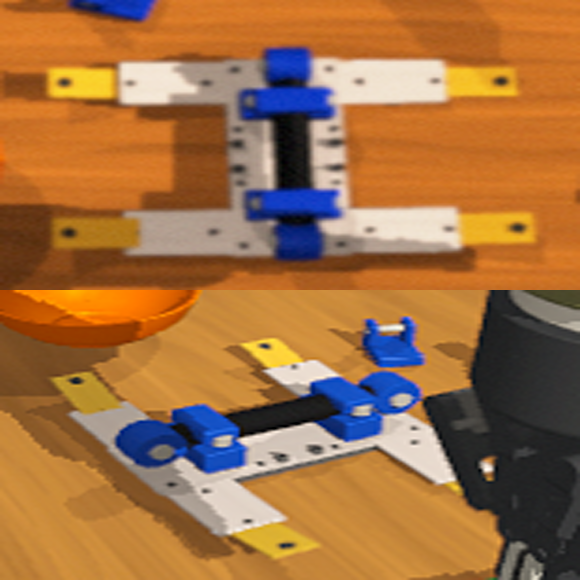

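Request:
{"name": "move_arm", "arguments": {"motion": [[[-1,0.4,-0.3],[0,0,0],-1],[[-1,0.4,-0.3],[0,0,0],-1],[[-1,0.4,-0.3],[0,0,0],-1],[[-1,0.4,-0.3],[0,0,0],-1],[[-1,0.4,0],[0,0,0],-1],[[-1,0.4,0],[0,0,0],-1],[[-1,0.4,0],[0,0,0],-1],[[-1,0.4,0],[0,0,0],-1],[[-1,0.4,0],[0,0,0],-1],[[-1,0.4,0],[0,0,0],-1],[[-0.5,0,0],[0,0,0],-1],[[0,0,0],[0,0,0],-1]]}}

```text
time_s: 13.07
position: [0.2704, -0.4918, 0.2001]
tool_rot: [[0.997, 0.069, -0.018], [0.069, -0.997, 0.043], [-0.015, -0.044, -0.999]]
ft_force: [0.9, 0.3, -0.2]
grip_width: 0.0004
```

```bash
python3 look.py g
python3 - <<'E'
import cv2,numpy as np
cv2.imwrite('pics/sg.png',np.vstack([cv2.resize(cv2.imread(f'pics/{n}')[205:340,255:455],None,fx=2.2,fy=2.2,interpolation=cv2.INTER_CUBIC) for n in('side0.png','sideg.png')]))
E
```

```text
(no output)
```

View pics/sg.png

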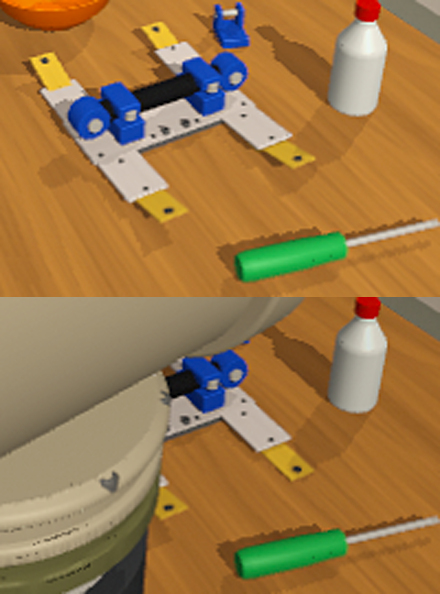

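Run:
```python
from rig import imaging,job
from h import *
D={n:imaging.get_image(n) for n in('top','side')}
pts=[]
for n,g in(('top',(412,428,190,205)),('side',(380,400,275,292))):
    im=cv2.cvtColor(D[n]['img'],cv2.COLOR_BGR2GRAY).astype(float)[g[2]:g[3],g[0]:g[1]]
    w=np.clip(70-im,0,None);yy,xx=np.mgrid[g[2]:g[3],g[0]:g[1]];p=((w*xx).sum()/w.sum(),(w*yy).sum()/w.sum());print(n,p);pts.append(ray(D[n],*p))
print(tri(pts))
```

```text
top (np.float64(419.8292682926829), np.float64(196.73170731707316))
side (np.float64(389.77222222222224), np.float64(282.7111111111111))
(array([ 0.64479588, -0.19107687,  0.00371303]), [np.float64(0.0005355628855718273), np.float64(0.0005355628855717251)])
```

The tab dot is now at z = 3.7 mm, so it is flat and staying flat. Handing in.

```bash
python3 -c "
from rig import job
print(job.close_job())"
```

```text
the job is handed in; nothing more can be done
None
```

I found the rocking ear at the far right (corner_3), pressed its shim's tab flat, moved clear and handed the job in at about 13 s.

- **Finding the ear:** I pressed the near right ear (corner_4) first, and it was solid at 12.7 mm. The far right ear (corner_3) then gave softly at 1 to 5 N and bottomed at 9.7 mm. Pictures taken pressed and released show it going down and springing back. I did not press the two left ears, because the rocking one was already found.
- **Pressing the tab:** Tab_3 yielded at 3 to 4 N and bottomed at 3.4 mm above the bench, where I pushed to about 19 N. With the arm clear, its marking dot triangulated at 3.7 mm, down from about 19 mm, so it stayed flat.
- **Around the plate:** In the last overhead comparison the other three tabs, the basket, the fork and the driver looked unmoved. The bottle looked unmoved in the side view. The final side view hid the left ears and the near part of the plate behind the arm.
- **What went wrong:** On the near right ear I pushed harder than needed. The wrist force reached 105 N, against the 120 N limit, because I sent three presses without checking the force between them. The plate did not visibly move, and I used small steps after that.

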